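# Open the child-proof battery box

## Robot

A 7-joint arm with a two-finger parallel gripper is mounted at the origin on a cart in front of the work surface, level with it; the furniture and walls round the work are solid. World frame = base frame: x ahead of the robot, y to its left, z up, the work surface at z = 0. Lengths are in m, angles in rad, forces in N, time in s.
With the tool pointing down it reaches from about 0.4 to 0.85 m from the base axis. Payload 4.5 kg.
Tool frame: the origin (TCP) lies midway between the tips of the shut fingers; the grasp point (between the pads) lies behind it (r.grip_point_offset is the z of the grasp point in the tool frame, in m); z points along the fingers, y is the line along which they close (so a half turn about z gives the same grasp; the last joint's range is limited). The gripper opens to 88 mm and grips with 3 to 60 N. Pads are 18 mm wide; open, the fingers measure 123 mm over their backs; the gripper's body (75 mm by 187 mm) begins 45 mm behind the grasp point.
Start: joints at [1.181, 0.689, -0.195, 1.565, 0.157, 0.902, -0.215], TCP at [0.257, -0.57, 0.239] pointing down, gripper open.
Joint ranges: [-3.01, 3.01], [-0.46, 2.08], [-1.47, 1.51], [0.13, 2.56], [-1, 4.14], [0.04, 2.09], [-2.66, 2.66]. Speed limits (rad/s): [2.57, 2.57, 3.14, 3.14, 3.14, 3.14, 3.14].

## Interface

Orientations are given as a unit quaternion [x, y, z, w].
In Python, from plant import r, optics, workorder gives the robot as it stands.
- The arm moves only by the shell command python3 -m creep 'ROWS' [FORCE]. ROWS is JSON, a list of rows, each an object of numbers: "grip": the gripper command: -1 is shut, 1 is fully open, values between are in proportion; "tx", "ty", "tz": the shift along the tool's x, y, z in cm; "spin": the turn about the tool's z in degrees. In form: [{"grip": .., "tx": .., "ty": .., "tz": .., "spin": ..}, ...]. A call has 1 to 8 rows; each row shifts and turns the commanded pose from where the row before left it, along the tool's axes as they then stand; what a row does not reach is not made up. A row lasts 1/12 s, in which the tool goes at most 41.7 mm and 7.16 degrees, less where a joint would pass 70% of its speed; a pose out of reach is approached as far as the arm can. A call with a gripper value outside its range is refused whole. The fingers move at their own pace and stop on an object; FORCE is the grip in N (left out, the last holds). Time passes only in rows, so rows that do not move let the fingers close. It gives the time, the measured TCP pose, the force, the opening and the grip force at its end, in the units of the state.
- r.get_state(): the state, without advancing time (a new reading comes with each control period).
- optics.snapshot(name): name is "scene" or "top" or "wrist"; returns (picture, depth): 384x512x3 uint8, red, green, blue; 384x512 float32, m along the optical axis (not along the pixel's ray), 0 where there is no reading.
- optics.get_calibration(name): a dict with "fx", "fy", "cx", "cy" (pixels), "extrinsics" (4x4, takes a point from world to camera coordinates). Camera axes: x right, y down, z forward; pixel columns grow to the right and rows downward; lengths in m; the calibration is good to about 2 mm. A picture is of the moment at which its call begins: read the wrist's pose just before it. get_calibration takes no time and is no camera call; for the wrist camera it gives the pose at the moment of the call.
- workorder.finish_job(): hands the job in; it is judged then, once.
The state is a dict: "clock": time; "q": joint angles; "qd": joint speeds; "joint_torque": joint torques, N m; "tool_pos": TCP position; "eef_rot": TCP orientation; "contact_force": force on the tool from outside, world axes, zero at the start; "moment": the same for the moment, N m; "opening": opening from 0.0 (shut) to 1.0 (fully open); "finger_force": force on a finger pad.
Only numpy, scipy, OpenCV 4.12 (cv2) and the standard library are available. Lean on these libraries where they do the work, as an engineer would, in place of code of your own. Each camera call takes 0.05 s, during which the arm holds its last target. There are 200 camera calls.

## Task

Open the child-proof wooden box that holds the batteries: first turn the flat-edged metal disc by its peg until its flat edge lies along the bolt and no longer blocks it, and leave it so; then draw the bolt fully back, away from the lid. Finally swing the lid up by its bar until it stands about upright, let go, and leave the things standing round the box where they are.

Things in the scene. Friction and masses are not known exactly. Their poses are not given: they have to be found in the camera images.
- safety_box: Wooden box fixed to the worktop, 150 mm in its x, 290 mm in its y, top at z = 70 mm; origin: centre of its underside, z up. Box y -145 to +10 mm (the robot's right) is a solid deck carrying disc and bolt; y +10 to +145 mm is a well under an 8 mm wooden lid, flush with the deck. Its position varies, its yaw by up to 0.35 rad.
- disc_axis (a point): Centre of the top face of the flat-edged metal disc, 80 mm above the worktop. The disc lies on the deck at box (-6, -50) mm, radius 30 mm, 8 mm thick, and turns about this upright axis. Its one flat edge is 10 mm from the axis. While its round rim faces the bolt it blocks the bolt's side lug.
- disc_peg (a point): Middle of the upright round finger peg on the disc, 94 mm above the worktop; 10 mm across, 28 mm tall (z 80 to 108 mm), 17 mm from the disc's axis, on the side opposite the flat. Grip it from above and lead it round the axis, or push it with a fingertip; it needs about 1.2 N sideways and stays where it is left.
- disc (a joint): Angle of the disc, rad, counter-clockwise from above. 0: peg towards the bolt (box +x), flat away from it. +3.14 or -3.14: flat lies along the bolt, facing it, peg at box -x; only within about 0.12 rad of that can the bolt pass. Starts from -0.6 to 2.3; either way round will do; stops at +-3.6.
- bolt_knob (a point): Middle of the upright round knob on the bolt, 97 mm above the worktop; knob z 80 to 112 mm, 13 to 16 mm across, at box y -90 mm shut, -126 mm drawn. The bolt is a flat bar (14 mm wide, top at z 80 mm) at box x +35 mm under two brackets (tops z 84 mm; the nearer begins 13 mm from the knob's centre, lid side). Its tongue lies 18 mm over the lid's edge.
- bolt (a joint): Travel of the bolt, m: 0 shut, 0.036 fully drawn back, towards the box's -y, away from the lid. The lid comes free at about 0.018. Sliding friction about 1.5 N; stays where it is left.
- lid_bar (a point): Middle of the lid's handle, a round steel bar 10 mm across lying along the box's x, 76 mm between its two posts; it stands 40 mm above the lid's face and 20 mm from the lid's free edge, at z = 110 mm with the lid shut.
- lid_hinge (a point): Middle of the lid's hinge line, at the box's +y end (box y = 145 mm, z = 70 mm); the line runs along the box's x. The bar lies 113 mm from it in y and 40 mm higher when shut.
- lid (a joint): Opening angle of the lid, rad: 0 shut, 1.57 upright, stops at 1.9; the free edge swings up and over towards the box's +y. The hinge is stiff (about 0.3 N m) and holds the lid where it is left.
- salt_shaker: Bystander: salt shaker, glass with a grey metal top, 44 mm across, 90 mm tall. Origin at the centre of its underside.
- tea_light: Bystander: tea light candle in a round metal cup, 38 mm across, 15 mm tall. Origin at the centre of its underside.
- food_tin: Bystander: food tin, 75 mm across, 58 mm tall. Origin at the centre of its underside.
- mug: Bystander: pale speckled mug, 90 x 127 x 107 mm. Origin at the centre of its underside.
- tumbler: Bystander: clear tumbler turned upside down, 80 mm across, 91 mm tall. Origin at the centre of its underside.
- teaspoon: Bystander: metal teaspoon lying flat, 130 mm long. Origin at the centre of its underside.

How it is judged:
On the way, in this order (a step that is already met when the one before it is completed fails the run):
1. with the bolt still shut, the disc is turned until its flat lies along the bolt ((value of joint disc above 2.89 rad or value of joint disc below -2.89 rad) and value of joint disc between -3.39 and 3.39 rad and value of joint bolt below 0.008 m), for 0.1 s.
2. the bolt is drawn back past the disc (value of joint bolt above 0.03 m), for 0.1 s.
3. the lid is raised (value of joint lid above 1 rad), for 0.1 s.
At the end, for the whole second after the job is handed in: The disc's flat lies along the bolt (joint disc within 0.35 rad of +3.14 or -3.14), the bolt is drawn back by more than 30 mm of its 36 mm, and the lid stands open by more than 1.0 rad (about upright is 1.57), all at rest ((value of joint disc above 2.79 rad or value of joint disc below -2.79 rad) and value of joint disc between -3.49 and 3.49 rad and value of joint bolt above 0.03 m and value of joint lid above 1 rad and velocity of joint lid between -0.1 and 0.1 rad/s and velocity of joint bolt between -0.02 and 0.02 m/s); the robot touches nothing.
It fails at once if a thing standing round the box (shaker, tea light, tin, mug, tumbler or teaspoon) is moved by more than 30 mm (distance of any of salt_shaker, tea_light, food_tin, mug, tumbler, teaspoon from where it was at the start of the episode above 0.03 m).
It also fails if it takes over 70 s, if anything falls off the work surface, if the arm or the gripper's body presses on something with over 40 N, if the wrist force passes 120 N, or if a joint passes its speed limit or range.

## Working session

There is one attempt and no reset: what is moved stays moved. The work goes in short steps, Python scripts to look and compute and a shell command to move; the robot and the scene stay as the last step left them, time stands still between calls to the robot, and variables do not carry over. Pictures are saved under pics/ and viewed, at most 10 in all, crops included, and the job is handed in when it is done.

```bash
mkdir -p pics; ls
python3 - <<'E'
from plant import r,optics
import cv2,numpy as np
print(r.get_state(), r.grip_point_offset)
for n in("top","scene"):
    p,d=optics.snapshot(n); cv2.imwrite(f'pics/{n}0.png',p[:,:,::-1]); np.save(f'{n}0.npy',d)
    c=optics.get_calibration(n); print(n,c)
E
```

```text
pics
{'clock': 0.0, 'q': array([ 1.18079002,  0.68997566, -0.19452825,  1.56633153,  0.15731646,
        0.90251091, -0.21508211]), 'qd': array([-0.00059132,  0.00030404, -0.00023909,  0.0016808 , -0.00089634,
       -0.00093139, -0.00129715]), 'joint_torque': array([-4.49623049e-04, -5.27568662e+01, -1.26730945e+00, -1.53430456e+01,
       -5.27472713e-02,  6.70788431e-03,  1.38703103e-04]), 'tool_pos': array([ 0.25671884, -0.56915123,  0.23791893]), 'eef_rot': array([ 9.77619172e-01,  2.10380407e-01, -2.59891661e-04, -8.77800015e-04]), 'contact_force': array([-0.52614691,  0.35128501, -0.78825916]), 'moment': array([0.01499992, 0.02527802, 0.03162985]), 'finger_force': 0.0, 'opening': 1.00560803819931} -0.0187
top {'fx': 431.2517098413758, 'fy': 431.2517098413758, 'cx': 254.58836706230807, 'cy': 187.06181014207723, 'extrinsics': array([[-0.40681717, -0.91349508,  0.0051508 ,  0.20841617],
       [-0.86605977,  0.38388641, -0.32026817,  0.46191153],
       [ 0.29058607, -0.13475149, -0.94731292,  1.44399887],
       [ 0.        ,  0.        ,  0.        ,  1.        ]])}
scene {'fx': 425.46115684864407, 'fy': 425.46115684864407, 'cx': 248.2181362687217, 'cy': 186.33365995610686, 'extrinsics': array([[ 0.99977868, -0.01966068, -0.00748615, -0.48516021],
       [-0.02090501, -0.88854358, -0.45831571,  0.05867449],
       [ 0.00235903,  0.45837077, -0.88875794,  1.51901823],
       [ 0.        ,  0.        ,  0.        ,  1.        ]])}
```

View pics/top0.png

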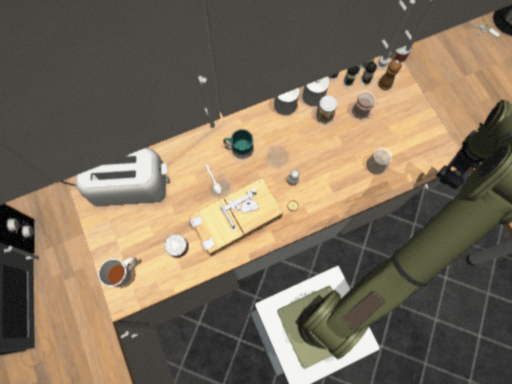

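View pics/scene0.png

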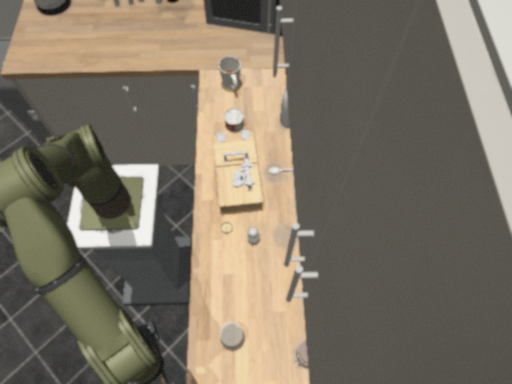

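The top view shows the box at about (195–280, 185–250), with the lid and bar at its left end and the deck at its right. The scene view shows it at (215–262, 140–210), with the spoon, shaker, tea light, tin and mug around it.

```bash
cat > h.py <<'E'
import numpy as np,cv2
from plant import r,optics
def cloud(d,c):
    v,u=np.indices(d.shape); E=c['extrinsics']
    P=np.stack([(u-c['cx'])/c['fx']*d,(v-c['cy'])/c['fy']*d,d],-1)
    return (P-E[:3,3])@E[:3,:3]
def proj(P,c):
    E=c['extrinsics'];Q=np.atleast_2d(P)@E[:3,:3].T+E[:3,3]
    return Q[:,:2]/Q[:,2:]*c['fx']+[c['cx'],c['cy']]
def box2w(p,b): # b=(x,y,yaw)
    c,s=np.cos(b[2]),np.sin(b[2]); p=np.atleast_2d(np.array(p,float))
    return np.c_[b[0]+c*p[:,0]-s*p[:,1],b[1]+s*p[:,0]+c*p[:,1],p[:,2]]
E
python3 - <<'E'
from h import *
for n,(u0,u1,v0,v1) in dict(top=(180,300,170,262),scene=(205,275,130,220)).items():
    d=np.load(f'{n}0.npy');c=optics.get_calibration(n);W=cloud(d,c)
    m=np.zeros(d.shape,bool);m[v0:v1,u0:u1]=1
    z=W[...,2]; t=m&(z>.05)&(z<.085)&(d>0)
    k=cv2.connectedComponentsWithStats(t.astype(np.uint8))
    i=1+np.argmax(k[2][1:,4]); P=W[k[1]==i]
    R=cv2.minAreaRect(P[:,:2].astype(np.float32)); print(n,R,np.median(P[:,2]),len(P))
    tb=m&(z<.03)&(z>-.03);print('table z',np.median(z[tb]))
    img=cv2.imread(f'pics/{n}0.png')[v0:v1,u0:u1]
    cv2.imwrite(f'pics/{n}0c.png',cv2.resize(img,None,fx=6,fy=6,interpolation=cv2.INTER_CUBIC))
E
```

```text
top ((0.4433540105819702, 0.10502172261476517), (0.15229588747024536, 0.29575666785240173), 5.467280864715576) 0.07017536333192792 3441
table z -5.7631255756118795e-05
scene ((0.44701287150382996, 0.09910735487937927), (0.14985781908035278, 0.30021923780441284), 5.484055519104004) 0.06969340138155432 2981
table z -0.00043018795672729695
```

View pics/top0c.png

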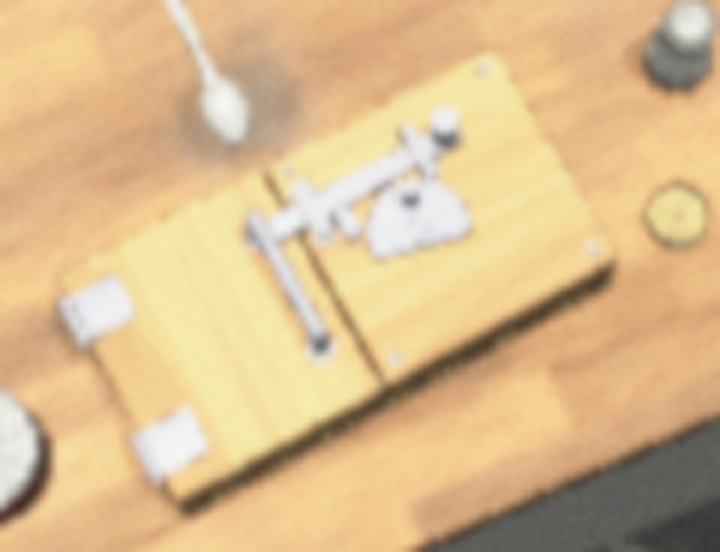

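Crop: lid bar from (255,225) to (320,345). The bolt runs from (260,225) to the knob at (445,125). The disc is centred near (415,215), its flat facing box -x and its peg near (410,195), so the angle is close to 0. The box centre is about (0.445, 0.102) with yaw 0.095. Next I move above it.

```bash
cat >> h.py <<'E'
from scipy.spatial.transform import Rotation as Ro
def todelta(target,yaw=None):
    s=r.get_state();R=Ro.from_quat(s['eef_rot']); M=R.as_matrix()
    d=M.T@(np.array(target)-s['tool_pos'])*100
    y=np.arctan2(M[1,0],M[0,0]); sp=None if yaw is None else -np.degrees(yaw-y)
    return d.round(2),sp
E
python3 - <<'E'
from h import *
print(todelta([.42,.05,.24],.095))
E
```

```text
(array([ 40.35, -49.73,  -0.12]), np.float64(18.843624526574327))
```

```bash
python3 -m creep '[{"grip":0,"tx":2.5,"ty":-3.1},{"grip":0,"tx":2.5,"ty":-3.1},{"grip":0,"tx":2.5,"ty":-3.1},{"grip":0,"tx":2.5,"ty":-3.1},{"grip":0,"tx":2.5,"ty":-3.1},{"grip":0,"tx":2.5,"ty":-3.1},{"grip":0,"tx":2.5,"ty":-3.1},{"grip":0,"tx":2.5,"ty":-3.1}]' 15
python3 -m creep '[{"grip":0,"tx":2.5,"ty":-3.1},{"grip":0,"tx":2.5,"ty":-3.1},{"grip":0,"tx":2.5,"ty":-3.1},{"grip":0,"tx":2.5,"ty":-3.1},{"grip":0,"tx":2.5,"ty":-3.1},{"grip":0,"tx":2.5,"ty":-3.1},{"grip":0,"tx":2.5,"ty":-3.1},{"grip":0,"tx":2.5,"ty":-3.1}]'
python3 -m creep '[{"grip":0,"spin":6.3},{"grip":0,"spin":6.3},{"grip":0,"spin":6.2},{"grip":-0.2},{"grip":-0.2},{"grip":-0.2}]'
python3 - <<'E'
from h import *
print(todelta([.42,.05,.24],.095))
c=optics.get_calibration('wrist');p,d=optics.snapshot('wrist');np.save('w0.npy',d);np.save('w0c.npy',c,allow_pickle=True)
cv2.imwrite('pics/w0.png',p[:,:,::-1])
E
```

```text
(array([ 40.35, -49.73,  -0.12]), np.float64(18.843624526574327))$[0]: bad value
$[0]: bad value
$[0]: bad value
```

View pics/w0.png

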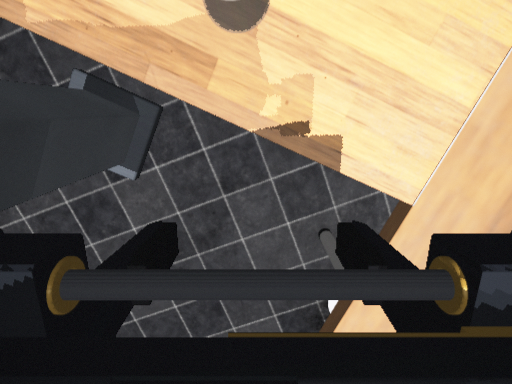

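The picture is still of the start pose: the rows were refused, presumably because every key is needed. Sending full rows.

```bash
python3 -m creep '[{"grip":0,"tx":2.5,"ty":-3.1,"tz":0,"spin":0},{"grip":0,"tx":2.5,"ty":-3.1,"tz":0,"spin":0},{"grip":0,"tx":2.5,"ty":-3.1,"tz":0,"spin":0},{"grip":0,"tx":2.5,"ty":-3.1,"tz":0,"spin":0},{"grip":0,"tx":2.5,"ty":-3.1,"tz":0,"spin":0},{"grip":0,"tx":2.5,"ty":-3.1,"tz":0,"spin":0},{"grip":0,"tx":2.5,"ty":-3.1,"tz":0,"spin":0},{"grip":0,"tx":2.5,"ty":-3.1,"tz":0,"spin":0}]' 15
```

```text
clock: 0.82
tool_pos: [0.3373, -0.2596, 0.2387]
eef_rot: [0.978, 0.21, 0.0, 0.0]
contact_force: [0.7, 0.7, -0.5]
opening: 0.501
finger_force: 0.0
```

```bash
python3 -m creep '[{"grip":0,"tx":2.5,"ty":-3.1,"tz":0,"spin":0},{"grip":0,"tx":2.5,"ty":-3.1,"tz":0,"spin":0},{"grip":0,"tx":2.5,"ty":-3.1,"tz":0,"spin":0},{"grip":0,"tx":2.5,"ty":-3.1,"tz":0,"spin":0},{"grip":0,"tx":2.5,"ty":-3.1,"tz":0,"spin":0},{"grip":0,"tx":2.5,"ty":-3.1,"tz":0,"spin":0},{"grip":0,"tx":2.5,"ty":-3.1,"tz":0,"spin":0},{"grip":0,"tx":2.5,"ty":-3.1,"tz":0,"spin":0}]'
python3 -m creep '[{"grip":0,"tx":0,"ty":0,"tz":0,"spin":6.3},{"grip":0,"tx":0,"ty":0,"tz":0,"spin":6.3},{"grip":0,"tx":0,"ty":0,"tz":0,"spin":6.3},{"grip":-0.2,"tx":0,"ty":0,"tz":0,"spin":0},{"grip":-0.2,"tx":0,"ty":0,"tz":0,"spin":0},{"grip":-0.2,"tx":0,"ty":0,"tz":0,"spin":0}]'
python3 - <<'E'
from h import *
print(todelta([.42,.05,.24],.095))
c=optics.get_calibration('wrist');p,d=optics.snapshot('wrist');np.save('w0.npy',d);np.save('w0c.npy',c,allow_pickle=True)
cv2.imwrite('pics/w1.png',p[:,:,::-1])
E
```

```text
clock: 1.48
tool_pos: [0.4177, 0.0489, 0.2387]
eef_rot: [0.978, 0.21, -0.0, 0.0]
contact_force: [1.2, 0.1, -0.2]
opening: 0.501
finger_force: 0.0
clock: 1.98
tool_pos: [0.4176, 0.0468, 0.2387]
eef_rot: [0.999, 0.048, -0.0, 0.0]
contact_force: [0.7, 0.9, -0.2]
opening: 0.399
finger_force: 0.0
(array([ 0.27, -0.29, -0.13]), np.float64(0.08689672139058174))
```

View pics/w1.png

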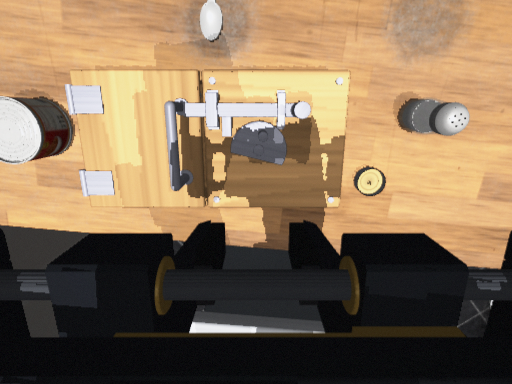

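Wrist view: knob at (302,110), bar from (172,105) to (180,185), disc at about (258,145), tin at (35,130) and tea light at (370,180). Now measuring from depth.

Run:
```python
from h import *
d=np.load('w0.npy');c=np.load('w0c.npy',allow_pickle=True).item();W=cloud(d,c);z=W[...,2]
def reg(u0,u1,v0,v1,z0,z1):
    m=np.zeros(d.shape,bool);m[v0:v1,u0:u1]=1;return m&(z>z0)&(z<z1)&(d>0)
t=reg(65,360,55,215,.055,.095);R=cv2.minAreaRect(W[t][:,:2].astype(np.float32));print(R)
b=(*R[0],np.radians(R[2]))
for n,a in dict(deck=(320,340,100,170,.05,.09),knob=(285,320,95,125,.1,.125),peg=(230,285,115,170,.092,.125),bar=(160,195,95,195,.1,.13)).items():
    P=W[reg(*a)]
    if len(P)==0: print(n,'none');continue
    mm=(P.min(0)+P.max(0))/2; q=mm-[b[0],b[1],0]; cc,s=np.cos(b[2]),np.sin(b[2])
    print(n,len(P),'w',mm.round(4),'med',np.median(P,0).round(4),'box',(cc*q[0]+s*q[1]).round(4),(-s*q[0]+cc*q[1]).round(4))
# coarse depth noise around disc
print('disc z range',np.percentile(z[120:165,232:288],[1,50,99]))
for n,pt in dict(knob=[.035,-.09,.112],axis=[-.006,-.05,.08],bar=[0,.032,.115]).items():
    print(n,proj(box2w(pt,b),c).round(1), box2w(pt,b).round(4))
p=cv2.imread('pics/w1.png')[60:220,190:350];cv2.imwrite('pics/w1c.png',cv2.resize(p,None,fx=3.7,fy=3.7,interpolation=cv2.INTER_CUBIC))
```

```text
((0.44756150245666504, 0.10078363120555878), (0.14902420341968536, 0.29569190740585327), 5.520807266235352)
deck 1397 w [ 0.4669 -0.0287  0.0716] med [ 0.468  -0.0281  0.0712] box 0.0068 -0.1307
knob 246 w [0.4904 0.0117 0.1114] med [0.4905 0.0119 0.1132] box 0.034 -0.0928
peg 92 w [0.4631 0.0451 0.1017] med [0.4634 0.0452 0.1091] box 0.0101 -0.057
bar 998 w [0.4445 0.1295 0.1092] med [0.4477 0.1287 0.1151] box -0.0002 0.0288
disc z range [0.06998627 0.08088555 0.10973322]
knob [[298.7 108.4]] [[0.4911 0.0146 0.112 ]]
axis [[255.4 148.5]] [[0.4464 0.0504 0.08  ]]
bar [[168.2 147. ]] [[0.4445 0.1326 0.115 ]]
```

View pics/w1c.png

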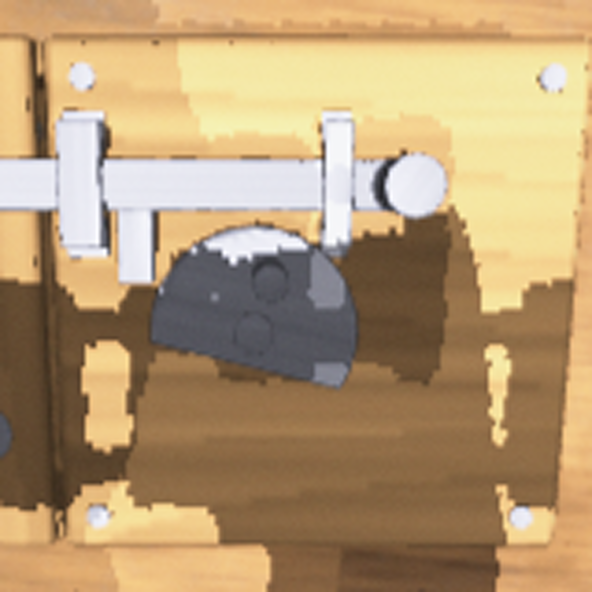

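The peg top is at crop pixel (270,280), which gives world (0.463, 0.045). The 17 mm radius about the axis checks out and the disc angle is about -0.22. Knob and bar both sit 3 mm nearer -y than the rectangle fit, so I correct the box centre to (0.4475, 0.0977).

```bash
python3 - <<'E'
from h import *
print(todelta([.4632,.0449,.087],.0964))
E
cat >> h.py <<'E'
B=(.4475,.0977,.0964)
E
```

```text
(array([ 4.52,  0.62, 15.17]), np.float64(-0.029942153775408403))
```

```bash
python3 -m creep '[{"grip":-0.2,"tx":1.5,"ty":0.2,"tz":0,"spin":0},{"grip":-0.2,"tx":1.5,"ty":0.2,"tz":0,"spin":0},{"grip":-0.2,"tx":1.5,"ty":0.2,"tz":0,"spin":0},{"grip":-0.2,"tx":0,"ty":0,"tz":3.5,"spin":0},{"grip":-0.2,"tx":0,"ty":0,"tz":3.5,"spin":0},{"grip":-0.2,"tx":0,"ty":0,"tz":3,"spin":0},{"grip":-0.2,"tx":0,"ty":0,"tz":1.5,"spin":0},{"grip":-0.2,"tx":0,"ty":0,"tz":0,"spin":0}]'
python3 - <<'E'
from h import *
print(todelta([.4632,.0449,.087],.0964))
c=optics.get_calibration('wrist');p,d=optics.snapshot('wrist');W=cloud(d,c)
cv2.imwrite('pics/w2.png',p[:,:,::-1])
P=W[(W[...,2]>.095)&(W[...,2]<.112)&(d>0)&(np.hypot(W[...,0]-.463,W[...,1]-.045)<.012)];print(len(P),(P.min(0)+P.max(0))/2, np.median(P,0))
E
```

```text
clock: 2.7
tool_pos: [0.4611, 0.0447, 0.1209]
eef_rot: [0.999, 0.048, -0.003, 0.0]
contact_force: [1.0, -0.2, 1.3]
opening: 0.399
finger_force: 0.0
(array([0.23, 0.  , 3.39]), np.float64(-0.07622710892451555))
312 [0.46287525 0.04531701 0.10289405] [0.46498541 0.04533058 0.10867138]
```

View pics/w2.png

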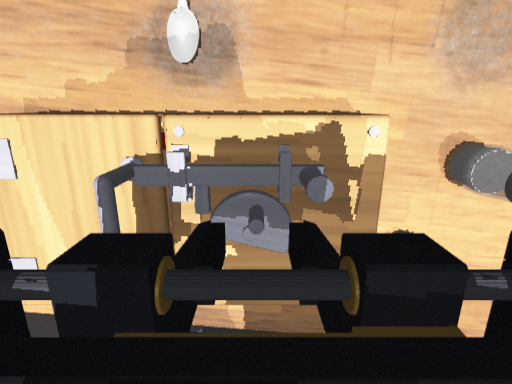

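The peg stands at (257,212), midway between the fingers at 225 and 292. Descend and close on it.

```bash
python3 -m creep '[{"grip":-0.2,"tx":0.2,"ty":0,"tz":2,"spin":0},{"grip":-0.2,"tx":0,"ty":0,"tz":1.4,"spin":0},{"grip":-0.2,"tx":0,"ty":0,"tz":0,"spin":0},{"grip":-1,"tx":0,"ty":0,"tz":0,"spin":0},{"grip":-1,"tx":0,"ty":0,"tz":0,"spin":0},{"grip":-1,"tx":0,"ty":0,"tz":0,"spin":0},{"grip":-1,"tx":0,"ty":0,"tz":0,"spin":0},{"grip":-1,"tx":0,"ty":0,"tz":0,"spin":0}]' 15
python3 - <<'E'
from h import *
a=np.linspace(-.2,-np.pi-.03,17);x=1.7*np.cos(a);y=1.7*np.sin(a)
for dx,dy in zip(np.diff(x),np.diff(y)):print(round(dx,2),round(-dy,2))
s=r.get_state();print(box2w([-.006,-.05,.08],B),s['tool_pos'])
E
```

```text
clock: 3.42
tool_pos: [0.4657, 0.0454, 0.0906]
eef_rot: [0.999, 0.047, 0.001, -0.0]
contact_force: [-0.1, -0.3, 6.9]
opening: 0.108
finger_force: 15.3
-0.09 0.3
-0.15 0.28
-0.19 0.25
-0.24 0.21
-0.27 0.16
-0.3 0.11
-0.31 0.05
-0.32 -0.01
-0.31 -0.07
-0.29 -0.12
-0.26 -0.17
-0.23 -0.22
-0.18 -0.26
-0.13 -0.29
-0.08 -0.31
-0.02 -0.31
[[0.4463404  0.04735464 0.08      ]] [0.46568079 0.04541524 0.09062826]
```

```bash
python3 -m creep '[{"grip":-1,"tx":-0.1,"ty":0.3,"tz":-0.2,"spin":0},{"grip":-1,"tx":-0.15,"ty":0.28,"tz":-0.2,"spin":0},{"grip":-1,"tx":-0.2,"ty":0.25,"tz":0,"spin":0},{"grip":-1,"tx":-0.24,"ty":0.2,"tz":0,"spin":0},{"grip":-1,"tx":-0.27,"ty":0.16,"tz":0,"spin":0},{"grip":-1,"tx":-0.3,"ty":0.1,"tz":0,"spin":0},{"grip":-1,"tx":-0.3,"ty":0.05,"tz":0,"spin":0},{"grip":-1,"tx":-0.32,"ty":0,"tz":0,"spin":0}]'
```

```text
clock: 4.08
tool_pos: [0.4512, 0.0315, 0.0938]
eef_rot: [0.999, 0.047, 0.004, -0.001]
contact_force: [6.3, 4.2, -13.6]
opening: 0.105
finger_force: 15.0
```

```bash
python3 -m creep '[{"grip":-1,"tx":-0.31,"ty":-0.07,"tz":0,"spin":0},{"grip":-1,"tx":-0.3,"ty":-0.12,"tz":0,"spin":0},{"grip":-1,"tx":-0.26,"ty":-0.17,"tz":0,"spin":0},{"grip":-1,"tx":-0.23,"ty":-0.22,"tz":0,"spin":0},{"grip":-1,"tx":-0.18,"ty":-0.26,"tz":0,"spin":0},{"grip":-1,"tx":-0.13,"ty":-0.29,"tz":0,"spin":0},{"grip":-1,"tx":-0.08,"ty":-0.31,"tz":0,"spin":0},{"grip":-1,"tx":-0.02,"ty":-0.31,"tz":0,"spin":0}]'
python3 -m creep '[{"grip":-1,"tx":0,"ty":0,"tz":0,"spin":0},{"grip":-1,"tx":0,"ty":0,"tz":0,"spin":0},{"grip":-1,"tx":0,"ty":0,"tz":0,"spin":0}]'
python3 - <<'E'
from h import *
print(todelta(box2w([-.023,-.05,.09],B)[0],.0964))
E
```

```text
clock: 4.75
tool_pos: [0.4261, 0.0396, 0.0936]
eef_rot: [0.999, 0.043, -0.005, 0.004]
contact_force: [-6.2, -13.5, -3.2]
opening: 0.103
finger_force: 15.0
clock: 5.0
tool_pos: [0.4253, 0.0403, 0.0936]
eef_rot: [0.999, 0.044, -0.006, 0.004]
contact_force: [-5.2, -9.7, -4.4]
opening: 0.107
finger_force: 15.0
(array([ 0.46, -0.5 ,  0.35]), np.float64(-0.5252581739639034))
```

```bash
python3 -m creep '[{"grip":-1,"tx":0.15,"ty":-0.25,"tz":0,"spin":0},{"grip":-1,"tx":0.15,"ty":-0.25,"tz":0,"spin":0},{"grip":-1,"tx":0,"ty":0,"tz":0,"spin":0},{"grip":-1,"tx":0,"ty":0,"tz":0,"spin":0},{"grip":-1,"tx":0,"ty":0,"tz":0,"spin":0},{"grip":-1,"tx":0,"ty":0,"tz":0,"spin":0}]'
python3 - <<'E'
from h import *
print(todelta(box2w([-.023,-.05,.09],B)[0],.0964))
E
```

```text
clock: 5.5
tool_pos: [0.4245, 0.0452, 0.0936]
eef_rot: [0.999, 0.044, -0.009, 0.004]
contact_force: [-9.2, -8.3, 1.8]
opening: 0.104
finger_force: 15.0
(array([ 0.5 , -0.01,  0.35]), np.float64(-0.4903694964133251))
```

Opening, rising and checking the disc angle.

```bash
python3 -m creep '[{"grip":-0.4,"tx":0,"ty":0,"tz":0,"spin":0},{"grip":-0.4,"tx":0,"ty":0,"tz":0,"spin":0},{"grip":-0.4,"tx":0,"ty":0,"tz":0,"spin":0},{"grip":-0.4,"tx":0,"ty":0,"tz":-3,"spin":0},{"grip":-0.4,"tx":0,"ty":0,"tz":-3,"spin":0},{"grip":-0.4,"tx":0,"ty":0,"tz":-3,"spin":0},{"grip":-0.4,"tx":-1,"ty":0,"tz":-2,"spin":0},{"grip":-0.4,"tx":-1,"ty":0,"tz":0,"spin":0}]'
python3 - <<'E'
from h import *
c=optics.get_calibration('wrist');p,d=optics.snapshot('wrist');W=cloud(d,c)
ax=box2w([-.006,-.05,.08],B)[0]
P=W[(W[...,2]>.097)&(W[...,2]<.114)&(d>0)&(np.hypot(W[...,0]-ax[0],W[...,1]-ax[1])<.027)]
print(len(P))
if len(P):
    m=(P.min(0)+P.max(0))/2;print(m,ax,np.hypot(*(m-ax)[:2]),np.arctan2(*(m-ax)[1::-1])-B[2])
u=proj(ax,c)[0];print(u);x,y=int(u[0]),int(u[1]);x0,y0=max(x-90,0),max(y-80,0)
cv2.imwrite('pics/w3.png',cv2.resize(p[y0:y+70,x0:x+90,::-1],None,fx=4,fy=4))
E
```

```text
clock: 6.17
tool_pos: [0.4165, 0.0502, 0.2074]
eef_rot: [0.999, 0.047, 0.005, -0.001]
contact_force: [0.1, -0.6, -0.1]
opening: 0.298
finger_force: 0.0
120
[0.42935742 0.04546816 0.10426387] [0.4463404  0.04735464 0.08      ] 0.01708743352513634 -3.1273657060588405
[262.16214738 153.52563765]
```

View pics/w3.png

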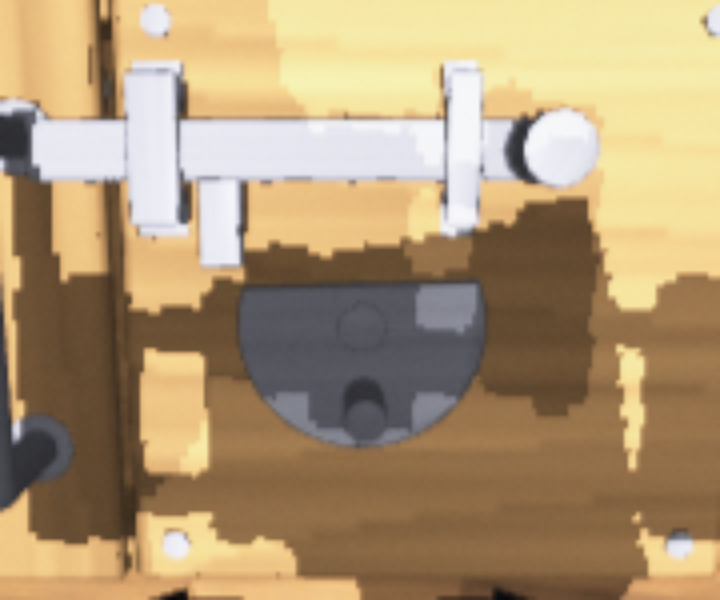

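The disc's flat lies along the bolt, at about -3.13 rad, and the bolt is still shut. Next the knob.

Run:
```python
from h import *
print(todelta([.4906,.0122,.091],.0964))
```

```text
(array([ 7.38,  4.46, 11.51]), np.float64(-0.12153017611824259))
```

```bash
python3 -m creep '[{"grip":-0.2,"tx":3.5,"ty":2.2,"tz":0,"spin":0},{"grip":-0.2,"tx":3.5,"ty":2.2,"tz":0,"spin":0},{"grip":-0.2,"tx":0,"ty":0,"tz":0,"spin":0},{"grip":-0.2,"tx":0,"ty":0,"tz":3,"spin":0},{"grip":-0.2,"tx":0,"ty":0,"tz":3,"spin":0},{"grip":-0.2,"tx":0,"ty":0,"tz":2,"spin":0},{"grip":-0.2,"tx":0,"ty":0,"tz":0,"spin":0},{"grip":-0.2,"tx":0,"ty":0,"tz":0,"spin":0}]'
python3 - <<'E'
from h import *
print(todelta([.4906,.0122,.091],.0964))
c=optics.get_calibration('wrist');p,d=optics.snapshot('wrist');W=cloud(d,c)
P=W[(W[...,2]>.102)&(W[...,2]<.118)&(d>0)&(np.hypot(W[...,0]-.4906,W[...,1]-.0122)<.014)];print(len(P),(P.min(0)+P.max(0))/2)
E
```

```text
clock: 6.88
tool_pos: [0.4869, 0.0124, 0.123]
eef_rot: [0.999, 0.047, -0.001, 0.0]
contact_force: [0.3, -0.3, 0.9]
opening: 0.4
finger_force: 0.0
(array([0.38, 0.05, 3.2 ]), np.float64(-0.13339852733148092))
589 [0.49072729 0.01162771 0.10855112]
```

```bash
python3 -m creep '[{"grip":-0.2,"tx":0.4,"ty":0.1,"tz":0,"spin":0},{"grip":-0.2,"tx":0,"ty":0,"tz":1.7,"spin":0},{"grip":-0.2,"tx":0,"ty":0,"tz":1.5,"spin":0},{"grip":-0.2,"tx":0,"ty":0,"tz":0,"spin":0},{"grip":-1,"tx":0,"ty":0,"tz":0,"spin":0},{"grip":-1,"tx":0,"ty":0,"tz":0,"spin":0},{"grip":-1,"tx":0,"ty":0,"tz":0,"spin":0},{"grip":-1,"tx":0,"ty":0,"tz":0,"spin":0}]' 15
```

```text
clock: 7.6
tool_pos: [0.4922, 0.0118, 0.0928]
eef_rot: [0.999, 0.047, 0.001, -0.0]
contact_force: [-0.2, -0.1, 4.2]
opening: 0.168
finger_force: 15.0
```

Gripped (opening 15 mm matches the knob). Draw it back.

```bash
python3 -m creep '[{"grip":-1,"tx":0,"ty":0.6,"tz":0,"spin":0},{"grip":-1,"tx":0,"ty":0.6,"tz":0,"spin":0},{"grip":-1,"tx":0,"ty":0.6,"tz":0,"spin":0},{"grip":-1,"tx":0,"ty":0.6,"tz":0,"spin":0},{"grip":-1,"tx":0,"ty":0.6,"tz":0,"spin":0},{"grip":-1,"tx":0,"ty":0.6,"tz":0,"spin":0},{"grip":-1,"tx":0,"ty":0,"tz":0,"spin":0},{"grip":-1,"tx":0,"ty":0,"tz":0,"spin":0}]'
```

```text
clock: 8.27
tool_pos: [0.4956, -0.0238, 0.0927]
eef_rot: [0.999, 0.047, 0.001, -0.0]
contact_force: [-0.7, 1.3, 7.5]
opening: 0.168
finger_force: 15.0
```

```bash
python3 -m creep '[{"grip":-0.2,"tx":0,"ty":0,"tz":0,"spin":0},{"grip":-0.2,"tx":0,"ty":0,"tz":0,"spin":0},{"grip":-0.2,"tx":0,"ty":0,"tz":0,"spin":0},{"grip":-0.2,"tx":0,"ty":0,"tz":-3,"spin":0},{"grip":-0.2,"tx":0,"ty":0,"tz":-3,"spin":0},{"grip":-0.2,"tx":0,"ty":0,"tz":-3,"spin":0},{"grip":-0.2,"tx":0,"ty":0,"tz":-2,"spin":0},{"grip":-0.2,"tx":0,"ty":0,"tz":0,"spin":0}]'
python3 -m creep '[{"grip":-0.2,"tx":-0.6,"ty":-2.7,"tz":0,"spin":0},{"grip":-0.2,"tx":-0.6,"ty":-2.7,"tz":0,"spin":0},{"grip":-0.2,"tx":-0.6,"ty":-2.7,"tz":0,"spin":0},{"grip":-0.2,"tx":-0.6,"ty":-2.7,"tz":0,"spin":0},{"grip":-0.2,"tx":-0.6,"ty":-2.7,"tz":0,"spin":0},{"grip":-0.2,"tx":-0.6,"ty":-2.7,"tz":0,"spin":0},{"grip":-0.2,"tx":0,"ty":0,"tz":0,"spin":0},{"grip":-0.2,"tx":0,"ty":0,"tz":0,"spin":0}]'
python3 - <<'E'
from h import *
print(todelta([.4444,.1296,.095],.0964))
c=optics.get_calibration('wrist');p,d=optics.snapshot('wrist');W=cloud(d,c)
for q,z0,z1,R in(((.4444,.1296),.107,.125,.03),((.495,-.024),.1,.118,.02)):
    P=W[(W[...,2]>z0)&(W[...,2]<z1)&(d>0)&(np.hypot(W[...,0]-q[0],W[...,1]-q[1])<R)];print(len(P),len(P) and ((P.min(0)+P.max(0))/2,np.median(P,0)))
cv2.imwrite('pics/w4.png',p[:,:,::-1])
E
```

```text
clock: 8.93
tool_pos: [0.497, -0.0244, 0.2053]
eef_rot: [0.999, 0.047, 0.004, 0.0]
contact_force: [1.0, -0.1, -0.7]
opening: 0.398
finger_force: 0.0
clock: 9.6
tool_pos: [0.4428, 0.1352, 0.201]
eef_rot: [0.999, 0.049, -0.001, 0.0]
contact_force: [-0.8, -1.1, 0.0]
opening: 0.4
finger_force: 0.0
(array([ 0.13,  0.57, 10.6 ]), np.float64(0.08605851743507081))
800 (array([0.4443802 , 0.13017368, 0.11441734]), array([0.44599644, 0.13009824, 0.11531202]))
410 (array([ 0.49394673, -0.02369048,  0.10772431]), array([ 0.4941413 , -0.0212507 ,  0.11297482]))
```

View pics/w4.png

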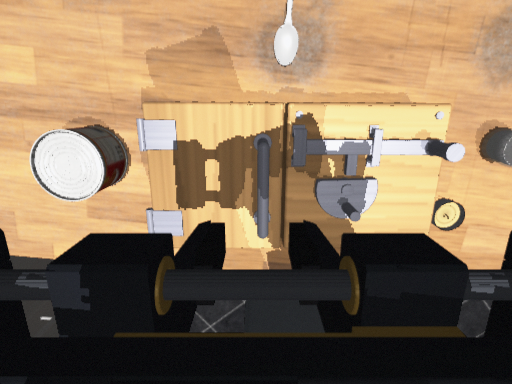

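The bolt is drawn: knob at (455,152), 36 mm from where it was, with the disc unmoved. The bar spans (263,140)–(263,235). Grip it next.

```bash
python3 -m creep '[{"grip":-0.2,"tx":0.1,"ty":0.55,"tz":0,"spin":0},{"grip":-0.2,"tx":0,"ty":0,"tz":4,"spin":0},{"grip":-0.2,"tx":0,"ty":0,"tz":4,"spin":0},{"grip":-0.2,"tx":0,"ty":0,"tz":2.6,"spin":0},{"grip":-1,"tx":0,"ty":0,"tz":0,"spin":0},{"grip":-1,"tx":0,"ty":0,"tz":0,"spin":0},{"grip":-1,"tx":0,"ty":0,"tz":0,"spin":0},{"grip":-1,"tx":0,"ty":0,"tz":0,"spin":0}]' 20
python3 - <<'E'
from h import *
t=np.linspace(0,1.52,25);y=-11.3*np.cos(t)+4*np.sin(t);z=4*np.cos(t)+11.3*np.sin(t)
for a in zip(-np.diff(y),-np.diff(z)):print(np.round(a,2))
E
```

```text
clock: 10.32
tool_pos: [0.4463, 0.1296, 0.0972]
eef_rot: [0.999, 0.047, 0.002, -0.001]
contact_force: [-2.1, 9.0, -6.2]
opening: 0.122
finger_force: 4.7
[-0.28 -0.71]
[-0.32 -0.69]
[-0.36 -0.67]
[-0.4  -0.64]
[-0.44 -0.62]
[-0.48 -0.59]
[-0.52 -0.55]
[-0.55 -0.52]
[-0.58 -0.48]
[-0.61 -0.45]
[-0.64 -0.41]
[-0.67 -0.37]
[-0.69 -0.32]
[-0.71 -0.28]
[-0.72 -0.23]
[-0.74 -0.19]
[-0.75 -0.14]
[-0.75 -0.09]
[-0.76 -0.04]
[-0.76  0.  ]
[-0.76  0.05]
[-0.75  0.1 ]
[-0.74  0.15]
[-0.73  0.19]
```

```bash
python3 -m creep '[{"grip":-1,"tx":0,"ty":0,"tz":0,"spin":0},{"grip":-1,"tx":0,"ty":0,"tz":0,"spin":0},{"grip":-1,"tx":0,"ty":-0.28,"tz":-0.71,"spin":0},{"grip":-1,"tx":0,"ty":-0.32,"tz":-0.69,"spin":0},{"grip":-1,"tx":0,"ty":-0.36,"tz":-0.67,"spin":0},{"grip":-1,"tx":0,"ty":-0.4,"tz":-0.64,"spin":0},{"grip":-1,"tx":0,"ty":-0.44,"tz":-0.62,"spin":0},{"grip":-1,"tx":0,"ty":-0.48,"tz":-0.59,"spin":0}]'
```

```text
clock: 10.98
tool_pos: [0.4441, 0.1513, 0.1358]
eef_rot: [0.999, 0.047, 0.001, 0.0]
contact_force: [4.3, 2.4, -9.4]
opening: 0.097
finger_force: 20.0
```

Following the arc well with low force.

```bash
python3 -m creep '[{"grip":-1,"tx":0,"ty":-0.52,"tz":-0.55,"spin":0},{"grip":-1,"tx":0,"ty":-0.55,"tz":-0.52,"spin":0},{"grip":-1,"tx":0,"ty":-0.58,"tz":-0.48,"spin":0},{"grip":-1,"tx":0,"ty":-0.61,"tz":-0.45,"spin":0},{"grip":-1,"tx":0,"ty":-0.64,"tz":-0.41,"spin":0},{"grip":-1,"tx":0,"ty":-0.67,"tz":-0.37,"spin":0},{"grip":-1,"tx":0,"ty":-0.69,"tz":-0.32,"spin":0},{"grip":-1,"tx":0,"ty":-0.71,"tz":-0.28,"spin":0}]'
python3 -m creep '[{"grip":-1,"tx":0,"ty":-0.72,"tz":-0.23,"spin":0},{"grip":-1,"tx":0,"ty":-0.74,"tz":-0.19,"spin":0},{"grip":-1,"tx":0,"ty":-0.75,"tz":-0.14,"spin":0},{"grip":-1,"tx":0,"ty":-0.75,"tz":-0.09,"spin":0},{"grip":-1,"tx":0,"ty":-0.76,"tz":-0.04,"spin":0},{"grip":-1,"tx":0,"ty":-0.76,"tz":0,"spin":0},{"grip":-1,"tx":0,"ty":-0.76,"tz":0.05,"spin":0},{"grip":-1,"tx":0,"ty":-0.75,"tz":0.1,"spin":0}]'
```

```text
clock: 11.65
tool_pos: [0.4398, 0.1959, 0.1704]
eef_rot: [0.999, 0.044, 0.001, 0.003]
contact_force: [3.9, -9.2, 9.4]
opening: 0.105
finger_force: 20.0
clock: 12.32
tool_pos: [0.434, 0.2588, 0.1763]
eef_rot: [0.999, 0.046, 0.001, 0.001]
contact_force: [2.7, -2.4, 10.3]
opening: 0.102
finger_force: 20.0
```

```bash
python3 -m creep '[{"grip":-1,"tx":0,"ty":-0.74,"tz":0.15,"spin":0},{"grip":-1,"tx":0,"ty":-0.73,"tz":0.19,"spin":0},{"grip":-1,"tx":0,"ty":0,"tz":0,"spin":0},{"grip":-1,"tx":0,"ty":0,"tz":0,"spin":0},{"grip":-0.5,"tx":0,"ty":0,"tz":0,"spin":0},{"grip":-0.5,"tx":0,"ty":0,"tz":0,"spin":0},{"grip":-0.5,"tx":0,"ty":0,"tz":0,"spin":0},{"grip":-0.5,"tx":0,"ty":0,"tz":0,"spin":0}]'
python3 -m creep '[{"grip":-0.5,"tx":0,"ty":0,"tz":-1,"spin":0},{"grip":-0.5,"tx":0,"ty":0,"tz":-1.5,"spin":0},{"grip":-0.5,"tx":0,"ty":0,"tz":-2,"spin":0},{"grip":-0.5,"tx":0,"ty":0,"tz":-2,"spin":0},{"grip":-0.5,"tx":0,"ty":0,"tz":-2,"spin":0},{"grip":-0.5,"tx":0,"ty":0,"tz":-2,"spin":0},{"grip":-0.5,"tx":0,"ty":0,"tz":0,"spin":0},{"grip":-0.5,"tx":0,"ty":0,"tz":0,"spin":0}]'
python3 - <<'E'
from h import *
p,d=optics.snapshot('scene');a=p[100:290,170:310]
cv2.imwrite('pics/s1.png',cv2.resize(a[:,:,::-1],None,fx=3,fy=3,interpolation=cv2.INTER_CUBIC))
E
```

```text
clock: 12.98
tool_pos: [0.4305, 0.274, 0.1704]
eef_rot: [0.999, 0.047, -0.001, 0.001]
contact_force: [-0.1, -0.1, -0.5]
opening: 0.247
finger_force: 0.0
clock: 13.65
tool_pos: [0.4314, 0.2748, 0.2761]
eef_rot: [0.999, 0.047, 0.0, -0.0]
contact_force: [-0.3, -0.6, -0.2]
opening: 0.25
finger_force: 0.0
```

View pics/s1.png

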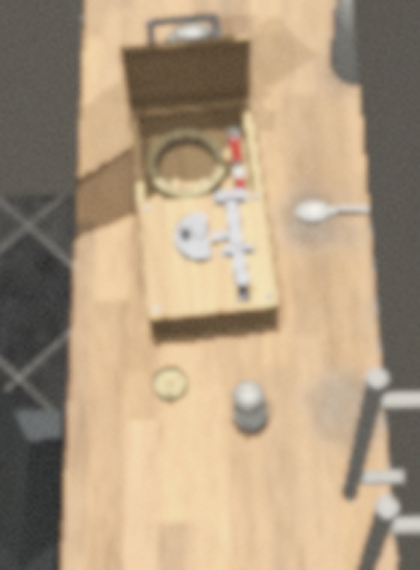

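The lid stands upright with its bar at (185,28). The bolt is drawn with its knob at (243,290), the disc's flat faces the bolt at (205,237), and the bystanders are in place. The gripper is clear with zero contact force.

```bash
python3 -c "
from plant import workorder;print(workorder.finish_job())"
```

```text
the job is handed in; nothing more can be done
None
```

I handed the job in at about 14 s of the 70 s allowed, with the disc's flat along the bolt (about -3.13 rad), the bolt drawn back about 36 mm, the lid about upright and the gripper clear; the items visible in the last picture looked unmoved, and no verdict came back.

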